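Check the swing of a bench wire bender

ROBOT

A 7-joint arm with a two-finger parallel gripper is mounted at the origin on the work surface. World frame = base frame: x ahead of the robot, y to its left, z up, the work surface at z = 0. Lengths are in m, angles in rad, forces in N, time in s.
With the tool pointing down it reaches from about 0.425 to 0.925 m from the base axis. Payload 6.8 kg.
Tool frame: the origin (TCP) lies at the very end of the fingers, on their centre line; the grasp point (between the pads) lies 19 mm behind it; z points along the fingers, y is the line along which they close (so a half turn about z gives the same grasp; the last joint's range is limited). The gripper opens to 85 mm and grips with 20 to 120 N. Pads are 22 mm wide; open, the fingers measure 114 mm over their backs; the gripper's body (76 mm by 85 mm) begins 54 mm behind the grasp point. The pads swing forward as they close: fully open they stand 13 mm farther back than shut.
Start: joints at [-1.436, 0.477, 0.022, 1.555, -0.011, 1.109, -0.083], TCP at [0.162, 0.655, 0.231] pointing down, gripper open.
Joint ranges: [-2.96, 2.96], [-0.34, 2.1], [-1.41, 1.46], [0.24, 2.44], [-1.37, 4.51], [0.17, 1.92], [-2.96, 2.96]. Speed limits (rad/s): [2.39, 2.39, 3.14, 3.14, 3.14, 3.14, 3.14].

INTERFACE

Orientations are given as a rotation vector (axis times angle).
In Python, from bench import get_obs, grab_frame, hand_in gives the robot as it stands.
- The arm moves only by the tool drive_tool, never from a script. Its argument "rows" is a list of rows, each an object with "offset": the shift along the tool's x, y, z as a fraction of full scale, a list of three; "rotation": the turn, a rotation vector about the tool's x, y, z as a fraction of full scale, a list of three; "claw": the opening, from 0 (shut) to 1 (fully open). In form: [{"offset": [tx, ty, tz], "rotation": [wx, wy, wz], "claw": claw}, ...]. A call has 1 to 20 rows; each row is the pose to reach, as a shift and turn from the pose commanded when the call began, along the tool's axes at that moment; what a row does not reach only later rows make up. Full scale, the value 1, is 0.15 m for a shift and 2 rad for a turn. A row lasts 1/12 s, in which the tool goes at most 41.7 mm and 7.16 degrees, less where a joint would pass 70% of its speed; a pose out of reach is approached as far as the arm can. A call with a number of a shift or a turn outside -1 to 1 is refused whole. A call with a gripper value outside its range is refused whole. The fingers move at their own pace and stop on an object; "force" is the grip in N (left out, the last holds). Time passes only in rows, so rows that repeat a pose let the fingers close. It gives the time, the measured TCP pose, the force, the opening and the grip force at its end, in the units of the state.
- get_obs(): the state, without advancing time (a new reading comes with each control period).
- grab_frame(name): name is "scene" or "top"; returns a dict with "frame" (400x640x3 uint8, red, green, blue), "z_map" (400x640 float32, m along the optical axis (not along the pixel's ray), 0 where there is no reading), "vfov" (degrees; the focal length in pixels is half the picture's height over the tangent of half this angle, whatever the lens; pixels are square), "cx", "cy" (the principal point, pixels), "R" (3x3) and "t" (3): a world point X has camera coordinates R X + t. Camera axes: x right, y down, z forward; pixel columns grow to the right and rows downward; lengths in m; the calibration is good to about 2 mm. A picture is of the moment at which its call begins.
- hand_in(): hands the job in; it is judged then, once.
The state is a dict: "clock": time; "joints": joint angles; "qvel": joint speeds; "tau": joint torques, N m; "tcp_pos": TCP position; "orientation": TCP orientation; "contact_force": force on the tool from outside, world axes, zero at the start; "moment": the same for the moment, N m; "grip_width": finger opening in m; "gripper_force": force on a finger pad.
Only numpy, scipy, OpenCV 4.12 (cv2) and the standard library are available. Lean on these libraries where they do the work, as an engineer would, in place of code of your own. Each camera call takes 0.05 s, during which the arm holds its last target. There are 200 camera calls.

TASK

The hand wire bender with the red grip has just been put back together: swing its arm slowly through its whole arc to feel that it does not bind, first all the way to the black rubber stop, then all the way back to the brass stop, and leave it resting at the brass stop. Do not move the arm of the blue-gripped bender.

Things in the scene. Friction and masses are not known exactly. Their poses are not given: they have to be found in the camera images.
- red_arm (a joint): Swing angle of the red-gripped bender's arm about its upright pivot, rad: 0 = at the brass stop post, 1.9 = at the black rubber stop post (hard limits), growing anticlockwise seen from above; starts in between. The hinge drags evenly (1 to 2 N at the grip) and the arm stays where left. The arm is a steel bar 24 mm wide, level, 20 to 30 mm above the bench; the grey base is bolted down.
- red_grip (a point): Centre of the top of the red grip, 105 mm above the bench. The grip is an upright round red plastic handle, 28 mm in diameter, from 40 to 105 mm above the bench (top 5 mm tapered), fixed on the arm's outer end, its axis 130 mm horizontally from the pivot axis. All else of the bender is lower than 55 mm.
- red_pivot (a point): On the pivot axis of the red-gripped arm, 52 mm above the bench, top of a grooved steel die 30 mm in diameter. The base is a grey disc 160 mm in diameter, 12 mm thick; a brass and a black rubber stop post, 22 mm in diameter at the top, 48 mm high, stand on it 65 mm from the pivot. The arm sweeps the side facing the robot.
- blue_grip (a point): Centre of the top of the blue grip, 105 mm above the bench, of a second bender of the same shape and size as the red one. Its arm swings as freely; it is not to be moved.

How it is judged:
On the way:
1. the red-gripped arm has been swung to the black rubber stop (within 10 degrees) (value of joint red_arm above 1.72 rad), for 0.1 s.
At the end, for the whole second after the job is handed in: After having been at the black stop, the red-gripped arm rests at the brass stop, within 10 degrees of it (joint below 0.18 rad), not moving (value of joint red_arm below 0.18 rad and velocity of joint red_arm between -0.1 and 0.1 rad/s); the robot touches nothing.
It fails at once if the red-gripped arm is flicked or slammed (faster than 2.5 rad/s) (velocity of joint red_arm above 2.5 rad/s or velocity of joint red_arm below -2.5 rad/s).
It fails at once if the blue grip is moved by more than 20 mm (distance of blue_grip from where it was at the start of the episode above 0.02 m).
It also fails if it takes over 48 s, if anything falls off the work surface, if the arm or the gripper's body presses on something with over 40 N, if the wrist force passes 120 N, or if a joint passes its speed limit or range.

## Working session

There is one attempt and no reset: what is moved stays moved. The work goes in short steps, Python scripts to look and compute and a tool call to move; the robot and the scene stay as the last step left them, time stands still between calls to the robot, and variables do not carry over. Pictures are saved under pics/ and viewed, at most 10 in all, crops included, and the job is handed in when it is done.

Besides the shell and the picture viewer there is one more tool, called after "Request:" by a JSON object that holds its "api" and its "payload". drive_tool: Moves the arm, as the interface text tells. Its arguments: {"type":"object","properties":{"rows":{"type":"array","items":{"type":"object","properties":{"offset":{"type":"array","items":{"type":"number"}},"rotation":{"type":"array","items":{"type":"number"}},"claw":{"type":"number"}}}},"force":{"type":"number"}},"required":["rows"]}

```bash
mkdir -p pics; cat > h.py <<'E'
import numpy as np, cv2
from bench import get_obs, grab_frame, hand_in
def K(f):
    return f["frame"].shape[0]/2/np.tan(np.radians(f["vfov"])/2)
def back(f,u,v,z=None,height=None):
    F=K(f); d=np.array([(u-f["cx"])/F,(v-f["cy"])/F,1.]); R=np.array(f["R"]);t=np.array(f["t"])
    c=-R.T@t; w=R.T@d
    if height is not None: return c+w*(height-c[2])/w[2]
    if z is None: z=f["z_map"][int(round(v)),int(round(u))]
    return c+w*z
def save(f,n): cv2.imwrite("pics/"+n,cv2.cvtColor(f["frame"],cv2.COLOR_RGB2BGR))
E
python3 - <<'E'
from h import *
import pickle
o=get_obs(); print(o["clock"],o["tcp_pos"],o["orientation"],o["grip_width"],o["contact_force"])
for n in("top","scene"):
    f=grab_frame(n); save(f,n+"1.png"); pickle.dump(f,open(n+"1.pkl","wb"))
    R=np.array(f["R"]);print(n,f["vfov"],f["cx"],f["cy"],-R.T@f["t"],R.round(3).tolist())
E
```

```text
0.0 [0.1621573  0.65462224 0.23032844] [-3.80434938e-01 -3.11838252e+00  2.87830979e-03] 0.08539953060495155 [ 0.08726022 -0.51880699  0.19182358]
top 50.23056144813757 319.0419955540356 196.132668720949 [0.38188466 0.04215031 0.89338767] [[0.09, -0.996, 0.001], [-0.97, -0.087, -0.229], [0.228, 0.02, -0.973]]
scene 51.64897573885406 312.0213057145466 206.32627724261428 [1.13827227 0.10613665 0.70829763] [[-0.113, 0.993, 0.018], [0.721, 0.095, -0.686], [-0.683, -0.065, -0.727]]
```

View pics/top1.png

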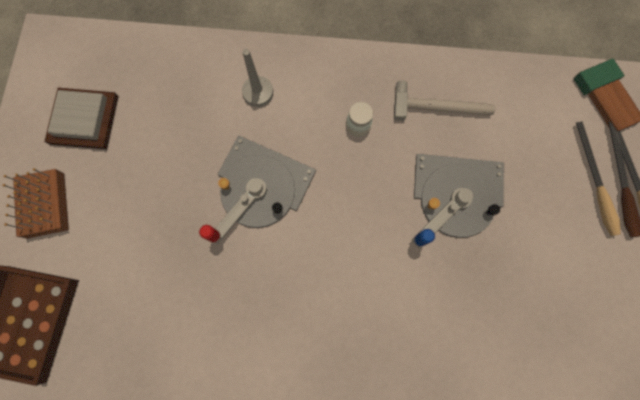

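View pics/scene1.png

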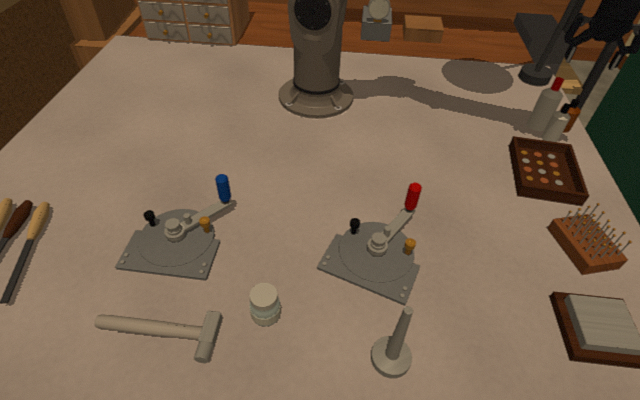

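Top view: red grip at (209,233), its pivot at (256,187), brass post (225,185), black post (277,208); blue grip (425,237), blue pivot (462,197). Scene view: red grip top at about (414,186), pivot (377,241), brass (410,244), black (355,224). I'll measure these more precisely.

```bash
python3 - <<'E'
from h import *
import pickle
fs={n:pickle.load(open(n+"1.pkl","rb")) for n in("top","scene")}
im=[cv2.resize(cv2.cvtColor(fs[n]["frame"],cv2.COLOR_RGB2BGR)[a:a+110,b:b+130],None,fx=3,fy=3,interpolation=cv2.INTER_CUBIC) for n,a,b in(("top",140,190),("scene",170,310))]
cv2.imwrite("pics/crop1.png",np.hstack(im))
P={"top":dict(grip=(209,233,.105),piv=(256,187,.052),brass=(225,184,.048),black=(277,207,.048),bgrip=(425,237,.105),bpiv=(462,197,.052)),
"scene":dict(grip=(414,186,.105),piv=(377,240,.052),brass=(410,242,.048),black=(355,221,.048),bgrip=(223,177,.105),bpiv=(173,226,.052))}
for n,f in fs.items():
    for k,(u,v,h) in P[n].items(): print(n,k,back(f,u,v).round(4),back(f,u,v,height=h).round(4))
E
```

```text
top grip [0.478  0.2553 0.106 ] [0.4781 0.2556 0.105 ]
top piv [0.5873 0.1892 0.0489] [0.5866 0.1886 0.052 ]
top brass [0.5884 0.2537 0.0469] [0.5882 0.2534 0.048 ]
top black [0.5501 0.142  0.047 ] [0.5499 0.1419 0.048 ]
top bgrip [ 0.507  -0.1453  0.1033] [ 0.5067 -0.1449  0.105 ]
top bpiv [ 0.6028 -0.2289  0.0538] [ 0.6033 -0.2294  0.052 ]
scene grip [0.4822 0.2605 0.103 ] [0.4843 0.26   0.105 ]
scene piv [0.5987 0.1894 0.0529] [0.5979 0.1895 0.052 ]
scene brass [0.5918 0.257  0.0487] [0.5912 0.2572 0.048 ]
scene black [0.5485 0.143  0.0479] [0.5485 0.143  0.048 ]
scene bgrip [ 0.5105 -0.1462  0.1051] [ 0.5104 -0.1463  0.105 ]
scene bpiv [ 0.6162 -0.2309  0.0538] [ 0.6148 -0.2319  0.052 ]
```

View pics/crop1.png

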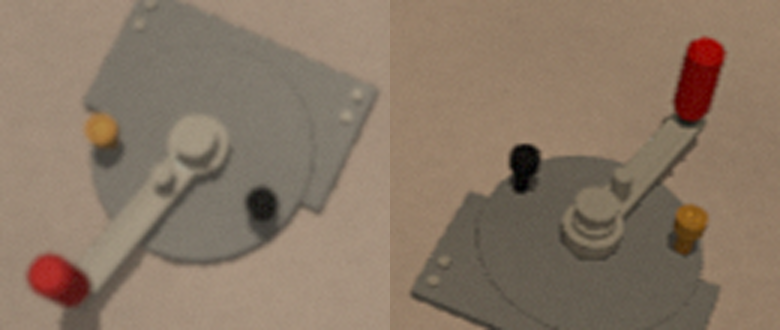

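```bash
cat >> h.py <<'E'
def tri(fs,ps):
    A=[];b=[]
    for f,(u,v) in zip(fs,ps):
        F=K(f);R=np.array(f["R"]);c=-R.T@f["t"];d=R.T@np.array([(u-f["cx"])/F,(v-f["cy"])/F,1]);d/=np.linalg.norm(d)
        M=np.eye(3)-np.outer(d,d);A.append(M);b.append(M@c)
    A=np.vstack(A);b=np.hstack(b);x=np.linalg.lstsq(A,b,rcond=None)[0];return x,np.linalg.norm(A@x-b)
E
python3 - <<'E'
from h import *
import pickle
fs=[pickle.load(open(n+"1.pkl","rb")) for n in("top","scene")]
Q=dict(grip=((205.7,231),(415.7,185.5)),piv=((255.7,186.7),(379.3,238.3)),brass=((224,182.9),(410,242)),black=((277.3,207.7),(355,221.3)))
X={}
for k,p in Q.items():
    x,e=tri(fs,p);X[k]=x;print(k,x.round(4),round(e,4))
    h=dict(grip=.105,piv=.052).get(k,.048); print("  ",[back(f,*q,height=h).round(4) for f,q in zip(fs,p)])
p=X["piv"][:2]
for k in X:
    d=X[k][:2]-p; print(k,np.hypot(*d),np.arctan2(d[1],d[0]))
# sampled red pixels near the grip top by depth
for f in fs:
    im=f["frame"].astype(int); m=(im[...,0]>110)&(im[...,1]<60)&(im[...,2]<60)
    vv,uu=np.nonzero(m); pts=np.array([back(f,u,v) for u,v in zip(uu,vv)]); t=pts[(pts[:,2]>.099)&(pts[:,2]<.112)]
    print(len(pts),t.mean(0).round(4),t.min(0).round(4),t.max(0).round(4))
E
```

```text
grip [0.4814 0.2632 0.104 ] 0.0009
   [array([0.4813, 0.2623, 0.105 ]), array([0.4823, 0.2636, 0.105 ])]
piv [0.5885 0.1926 0.0464] 0.0032
   [array([0.5872, 0.1893, 0.052 ]), array([0.5928, 0.1942, 0.052 ])]
brass [0.5906 0.2567 0.047 ] 0.001
   [array([0.5903, 0.2557, 0.048 ]), array([0.5912, 0.2572, 0.048 ])]
black [0.5487 0.1422 0.047 ] 0.0013
   [array([0.5485, 0.1411, 0.048 ]), array([0.5494, 0.1431, 0.048 ])]
grip 0.12828194037537027 2.5588695151700636
piv 0.0 0.0
brass 0.06409762650568972 1.5393312636956265
black 0.06430427054576374 -2.2396408664823015
141 [0.4806 0.2614 0.1038] [0.4686 0.2497 0.0992] [0.4929 0.2746 0.1073]
220 [0.4857 0.2626 0.1037] [0.4724 0.25   0.0992] [0.4956 0.2755 0.1073]
```

Measurements are consistent: the pivot is at about (0.590, 0.191). The red grip is at (0.482, 0.262), radius 0.129, angle 2.56. The stops put joint 0 at about 1.84 and joint 1.9 at about 3.74. I'll cage the grip loosely and sweep it round, turning the tool as I go.

Request:
{"api": "drive_tool", "payload": {"rows": [{"offset": [-0.2,-0.15,0],"rotation": [0,0,0],"claw": 1},{"offset": [-0.4,-0.3,0],"rotation": [0,0,0],"claw": 1},{"offset": [-0.6,-0.45,0],"rotation": [0,0,0],"claw": 1},{"offset": [-0.8,-0.6,0],"rotation": [0,0,0],"claw": 1},{"offset": [-1,-0.75,0],"rotation": [0,0,0],"claw": 1}]}}

```text
clock: 0.52
tcp_pos: [0.2816, 0.5082, 0.2309]
orientation: [-0.38, -3.118, 0.001]
contact_force: [1.1, 0.4, 0.6]
grip_width: 0.0854
gripper_force: 0.0
```

Request:
{"api": "drive_tool", "payload": {"rows": [{"offset": [-0.2,-0.15,0],"rotation": [0,0,0],"claw": 1},{"offset": [-0.4,-0.3,0],"rotation": [0,0,0],"claw": 1},{"offset": [-0.6,-0.45,0],"rotation": [0,0,0],"claw": 1},{"offset": [-0.8,-0.6,0],"rotation": [0,0,0],"claw": 1},{"offset": [-1,-0.75,0],"rotation": [0,0,0],"claw": 1},{"offset": [-1,-0.75,0],"rotation": [0,0,0],"claw": 1}]}}

```text
clock: 1.02
tcp_pos: [0.4049, 0.3569, 0.2312]
orientation: [0.398, 3.114, -0.005]
contact_force: [1.3, -0.8, 0.6]
grip_width: 0.0853
gripper_force: 0.0
```

Request:
{"api": "drive_tool", "payload": {"rows": [{"offset": [-0.22,-0.16,0],"rotation": [0,0,0.055],"claw": 1},{"offset": [-0.44,-0.32,0],"rotation": [0,0,0.11],"claw": 1},{"offset": [-0.65,-0.48,0],"rotation": [0,0,0.165],"claw": 1},{"offset": [-0.65,-0.48,0],"rotation": [0,0,0.165],"claw": 1},{"offset": [-0.65,-0.48,0],"rotation": [0,0,0.165],"claw": 1},{"offset": [-0.65,-0.48,0],"rotation": [0,0,0.165],"claw": 1}]}}

```text
clock: 1.52
tcp_pos: [0.4761, 0.2719, 0.231]
orientation: [-0.886, -3.013, 0.0]
contact_force: [-0.7, 1.2, 0.1]
grip_width: 0.0856
gripper_force: 0.0
```

```bash
python3 - <<'E'
from h import *
from scipy.spatial.transform import Rotation as Ro
o=get_obs(); print(o["tcp_pos"],o["joints"]); print(Ro.from_rotvec(o["orientation"]).as_matrix().round(3))
f=grab_frame("scene"); save(f,"s2.png")
E
```

```text
[0.47611523 0.27189287 0.23097554] [-0.84578772  0.27138385  0.25817153  1.87499976 -0.08179268  1.00596225
  0.44614883]
[[-0.841  0.541 -0.001]
 [ 0.541  0.841  0.   ]
 [ 0.001 -0.    -1.   ]]
```

View pics/s2.png

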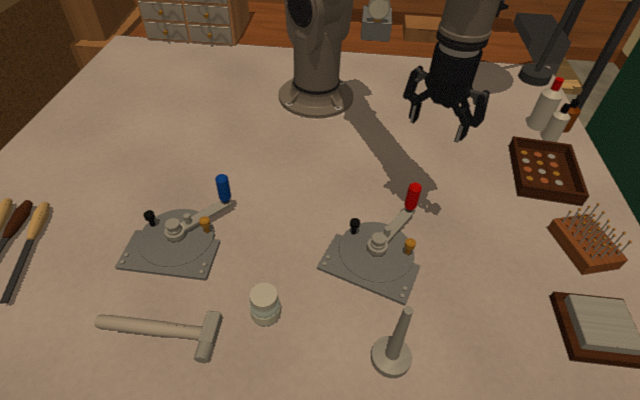

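Request:
{"api": "drive_tool", "payload": {"rows": [{"offset": [-0.07,-0.035,0.16],"rotation": [0,0,0],"claw": 1},{"offset": [-0.07,-0.035,0.32],"rotation": [0,0,0],"claw": 1},{"offset": [-0.07,-0.035,0.48],"rotation": [0,0,0],"claw": 1},{"offset": [-0.07,-0.035,0.64],"rotation": [0,0,0],"claw": 1},{"offset": [-0.07,-0.035,0.8],"rotation": [0,0,0],"claw": 1},{"offset": [-0.07,-0.035,0.8],"rotation": [0,0,0],"claw": 1},{"offset": [-0.07,-0.035,0.8],"rotation": [0,0,0],"claw": 1}]}}

```text
clock: 2.15
tcp_pos: [0.4811, 0.2622, 0.1105]
orientation: [-0.883, -3.013, 0.003]
contact_force: [0.6, 0.3, 0.7]
grip_width: 0.0855
gripper_force: 0.0
```

```bash
python3 - <<'E'
from h import *
o=get_obs(); print(o["clock"],o["tcp_pos"])
f=grab_frame("scene"); g=grab_frame("top")
c=lambda f,a,b:cv2.resize(cv2.cvtColor(f["frame"],cv2.COLOR_RGB2BGR)[a:a+160,b:b+160],None,fx=2.5,fy=2.5,interpolation=cv2.INTER_CUBIC)
cv2.imwrite("pics/c3.png",np.hstack([c(g,140,140),c(f,100,320)]))
E
```

```text
2.15 [0.48111953 0.26218196 0.11054814]
```

View pics/c3.png

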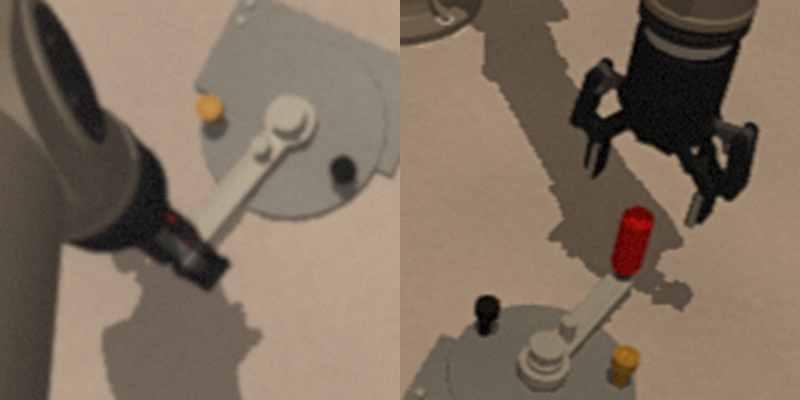

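The crops show the red grip (637,215 in the right crop) between the two fingertips (597,170 and 693,220), so the tool is centred. I'll lower it and cage the grip.

Request:
{"api": "drive_tool", "payload": {"rows": [{"offset": [0,0,0.11],"rotation": [0,0,0],"claw": 1},{"offset": [0,0,0.22],"rotation": [0,0,0],"claw": 1},{"offset": [0,0,0.32],"rotation": [0,0,0],"claw": 1},{"offset": [0,0,0.32],"rotation": [0,0,0],"claw": 0.47},{"offset": [0,0,0.32],"rotation": [0,0,0],"claw": 0.47},{"offset": [0,0,0.32],"rotation": [0,0,0],"claw": 0.47},{"offset": [0,0,0.32],"rotation": [0,0,0],"claw": 0.47},{"offset": [0,0,0.32],"rotation": [0,0,0],"claw": 0.47}], "force": 20}}

```text
clock: 2.92
tcp_pos: [0.4834, 0.2618, 0.0645]
orientation: [0.887, 3.012, 0.003]
contact_force: [-0.7, 0.3, -0.1]
grip_width: 0.0401
gripper_force: 0.0
```

```bash
cat > plan.py <<'E'
# rows for tool sweep around pivot: python3 plan.py th_end drad_per_row
from h import *
import sys
from scipy.spatial.transform import Rotation as Ro
def show(p,end,n,thn,r,th):
    o=get_obs();M=Ro.from_rotvec(o["orientation"]).as_matrix();c=np.array(o["tcp_pos"])
    print("now",c.round(4),"r,th",r,th,np.round(M[:,0],3))
    for t in np.linspace(th,end,n+1)[1:]:
        d=np.array([p[0]+r*np.cos(t),p[1]+r*np.sin(t),c[2]])-c
        print((M.T@d/.15)[:2].round(2).tolist(),"rot",round(-(t-th)/2,3),"abs",round(t,3))
p=np.array([.590,.191]);o=get_obs();d=np.array(o["tcp_pos"])[:2]-p
th=np.arctan2(d[1],d[0])%(2*np.pi);show(p,float(sys.argv[1]),int(sys.argv[2]),0,.130,th)
print(o["clock"],np.round(o["contact_force"],1),o["grip_width"],np.round(o["joints"],2))
E
python3 plan.py 3.22 10
```

```text
now [0.4834 0.2618 0.0645] r,th 0.13 2.5554638815129667 [-0.84   0.542 -0.001]
[0.01, -0.06] rot -0.033 abs 2.622
[0.01, -0.11] rot -0.066 abs 2.688
[-0.0, -0.17] rot -0.1 abs 2.755
[-0.01, -0.23] rot -0.133 abs 2.821
[-0.03, -0.28] rot -0.166 abs 2.888
[-0.05, -0.34] rot -0.199 abs 2.954
[-0.07, -0.39] rot -0.233 abs 3.021
[-0.1, -0.44] rot -0.266 abs 3.087
[-0.13, -0.49] rot -0.299 abs 3.154
[-0.16, -0.54] rot -0.332 abs 3.22
2.9167 [-0.7  0.3 -0.1] 0.040062001853421875 [-0.78  0.5   0.21  2.   -0.17  0.65  0.54]
```

Request:
{"api": "drive_tool", "payload": {"rows": [{"offset": [0,-0.03,0],"rotation": [0,0,-0.017],"claw": 0.47},{"offset": [0,-0.06,0],"rotation": [0,0,-0.033],"claw": 0.47},{"offset": [0,-0.085,0],"rotation": [0,0,-0.05],"claw": 0.47},{"offset": [0,-0.11,0],"rotation": [0,0,-0.066],"claw": 0.47},{"offset": [0,-0.14,0],"rotation": [0,0,-0.083],"claw": 0.47},{"offset": [0,-0.17,0],"rotation": [0,0,-0.1],"claw": 0.47},{"offset": [-0.005,-0.2,0],"rotation": [0,0,-0.116],"claw": 0.47},{"offset": [-0.01,-0.23,0],"rotation": [0,0,-0.133],"claw": 0.47},{"offset": [-0.02,-0.255,0],"rotation": [0,0,-0.15],"claw": 0.47},{"offset": [-0.03,-0.28,0],"rotation": [0,0,-0.166],"claw": 0.47},{"offset": [-0.04,-0.31,0],"rotation": [0,0,-0.183],"claw": 0.47},{"offset": [-0.05,-0.34,0],"rotation": [0,0,-0.199],"claw": 0.47},{"offset": [-0.06,-0.365,0],"rotation": [0,0,-0.216],"claw": 0.47},{"offset": [-0.07,-0.39,0],"rotation": [0,0,-0.233],"claw": 0.47},{"offset": [-0.085,-0.415,0],"rotation": [0,0,-0.25],"claw": 0.47},{"offset": [-0.1,-0.44,0],"rotation": [0,0,-0.266],"claw": 0.47},{"offset": [-0.115,-0.465,0],"rotation": [0,0,-0.283],"claw": 0.47},{"offset": [-0.13,-0.49,0],"rotation": [0,0,-0.299],"claw": 0.47},{"offset": [-0.145,-0.515,0],"rotation": [0,0,-0.316],"claw": 0.47},{"offset": [-0.16,-0.54,0],"rotation": [0,0,-0.332],"claw": 0.47}]}}

```text
clock: 4.58
tcp_pos: [0.4599, 0.1806, 0.0642]
orientation: [-0.146, 3.136, 0.002]
contact_force: [0.7, 0.7, 0.2]
grip_width: 0.04
gripper_force: 0.5
```

```bash
python3 plan.py 3.70 8; python3 - <<'E'
from h import *
f=grab_frame("scene")
cv2.imwrite("pics/c4.png",cv2.resize(cv2.cvtColor(f["frame"],cv2.COLOR_RGB2BGR)[120:320,200:460],None,fx=2,fy=2))
E
```

```text
now [0.4599 0.1806 0.0642] r,th 0.13 3.2211935719285236 [-0.996 -0.093 -0.002]
[-0.0, -0.05] rot -0.03 abs 3.281
[-0.01, -0.1] rot -0.06 abs 3.341
[-0.02, -0.15] rot -0.09 abs 3.401
[-0.03, -0.21] rot -0.12 abs 3.461
[-0.04, -0.26] rot -0.15 abs 3.52
[-0.05, -0.31] rot -0.18 abs 3.58
[-0.07, -0.35] rot -0.209 abs 3.64
[-0.1, -0.4] rot -0.239 abs 3.7
4.5833 [0.7 0.7 0.2] 0.0399532585239946 [-0.53  0.42  0.04  2.12 -0.03  0.6   1.19]
```

View pics/c4.png

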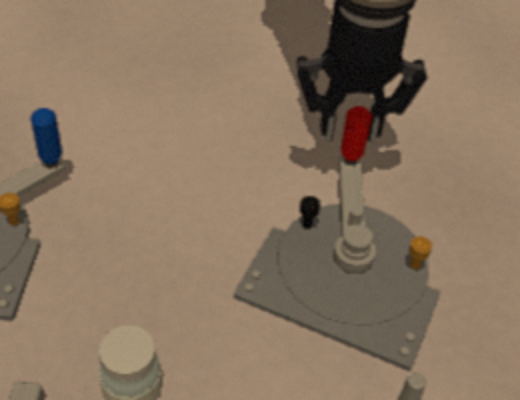

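The picture shows the red arm following, at about 3.2 rad, with the grip between the fingers at (355,130) in the crop. The black post is at (310,208). I'll continue toward it.

Request:
{"api": "drive_tool", "payload": {"rows": [{"offset": [0,-0.025,0],"rotation": [0,0,-0.015],"claw": 0.47},{"offset": [0,-0.05,0],"rotation": [0,0,-0.03],"claw": 0.47},{"offset": [-0.005,-0.075,0],"rotation": [0,0,-0.045],"claw": 0.47},{"offset": [-0.01,-0.1,0],"rotation": [0,0,-0.06],"claw": 0.47},{"offset": [-0.015,-0.125,0],"rotation": [0,0,-0.075],"claw": 0.47},{"offset": [-0.02,-0.15,0],"rotation": [0,0,-0.09],"claw": 0.47},{"offset": [-0.025,-0.18,0],"rotation": [0,0,-0.105],"claw": 0.47},{"offset": [-0.03,-0.21,0],"rotation": [0,0,-0.12],"claw": 0.47},{"offset": [-0.035,-0.235,0],"rotation": [0,0,-0.135],"claw": 0.47},{"offset": [-0.04,-0.26,0],"rotation": [0,0,-0.15],"claw": 0.47},{"offset": [-0.045,-0.285,0],"rotation": [0,0,-0.165],"claw": 0.47},{"offset": [-0.05,-0.31,0],"rotation": [0,0,-0.18],"claw": 0.47},{"offset": [-0.06,-0.33,0],"rotation": [0,0,-0.195],"claw": 0.47},{"offset": [-0.07,-0.35,0],"rotation": [0,0,-0.21],"claw": 0.47},{"offset": [-0.085,-0.375,0],"rotation": [0,0,-0.225],"claw": 0.47},{"offset": [-0.1,-0.4,0],"rotation": [0,0,-0.24],"claw": 0.47}]}}

```text
clock: 5.97
tcp_pos: [0.4792, 0.1219, 0.0637]
orientation: [0.887, -3.014, -0.0]
contact_force: [-1.8, 1.2, -0.1]
grip_width: 0.0403
gripper_force: 0.6
```

```bash
python3 plan.py 3.84 4; python3 - <<'E'
from h import *
f=grab_frame("scene")
cv2.imwrite("pics/c5.png",cv2.resize(cv2.cvtColor(f["frame"],cv2.COLOR_RGB2BGR)[120:270,280:440],None,fx=3,fy=3))
E
```

```text
now [0.4792 0.1219 0.0637] r,th 0.13 3.698821709260522 [-0.841 -0.542  0.   ]
[-0.0, -0.03] rot -0.018 abs 3.734
[-0.01, -0.06] rot -0.035 abs 3.769
[-0.01, -0.09] rot -0.053 abs 3.805
[-0.01, -0.12] rot -0.071 abs 3.84
5.9667 [-1.8  1.2 -0.1] 0.040264001794588486 [-0.31  0.43 -0.08  2.11  0.05  0.61  1.72]
```

View pics/c5.png

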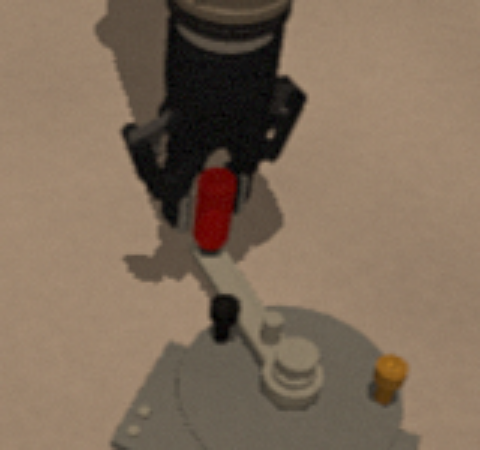

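The arm is close to the black post (225,315 in the crop). I'll ease it in slowly until the force rises.

Request:
{"api": "drive_tool", "payload": {"rows": [{"offset": [0,-0.015,0],"rotation": [0,0,-0.009],"claw": 0.47},{"offset": [0,-0.03,0],"rotation": [0,0,-0.018],"claw": 0.47},{"offset": [0,-0.045,0],"rotation": [0,0,-0.026],"claw": 0.47},{"offset": [-0.005,-0.06,0],"rotation": [0,0,-0.035],"claw": 0.47},{"offset": [-0.005,-0.06,0],"rotation": [0,0,-0.035],"claw": 0.47}]}}

```text
clock: 6.43
tcp_pos: [0.4851, 0.1142, 0.0633]
orientation: [-0.991, 2.981, -0.0]
contact_force: [0.2, -0.2, 0.5]
grip_width: 0.0397
gripper_force: 0.0
```

Request:
{"api": "drive_tool", "payload": {"rows": [{"offset": [0,-0.015,0],"rotation": [0,0,-0.009],"claw": 0.47},{"offset": [0,-0.03,0],"rotation": [0,0,-0.018],"claw": 0.47},{"offset": [-0.002,-0.045,0],"rotation": [0,0,-0.026],"claw": 0.47},{"offset": [-0.002,-0.045,0],"rotation": [0,0,-0.026],"claw": 0.47}]}}

```text
clock: 6.77
tcp_pos: [0.4872, 0.1128, 0.0632]
orientation: [1.073, -2.951, -0.006]
contact_force: [-7.3, 10.0, 4.6]
grip_width: 0.0398
gripper_force: 6.2
```

```bash
cat > red.py <<'E'
from h import *
f=grab_frame("scene"); im=f["frame"].astype(int); m=(im[...,0]>110)&(im[...,1]<60)&(im[...,2]<60)
vv,uu=np.nonzero(m); t=np.array([back(f,u,v) for u,v in zip(uu,vv)]); t=t[(t[:,2]>.06)&(t[:,2]<.112)]
g=t.mean(0); print(len(t),g.round(4),"approx th",np.arctan2(g[1]-.191,g[0]-.59)%(2*np.pi))
cv2.imwrite("pics/c6.png",cv2.resize(cv2.cvtColor(f["frame"],cv2.COLOR_RGB2BGR)[120:270,280:440],None,fx=3,fy=3))
E
python3 red.py; python3 plan.py 3.1 10
```

```text
12 [0.1107 0.6748 0.0677] approx th 2.3515808444431534
now [0.4872 0.1128 0.0632] r,th 0.13 3.7916700308268325 [-0.767 -0.642  0.   ]
[0.0, 0.06] rot 0.035 abs 3.723
[-0.01, 0.12] rot 0.069 abs 3.653
[-0.02, 0.18] rot 0.104 abs 3.584
[-0.04, 0.24] rot 0.138 abs 3.515
[-0.06, 0.29] rot 0.173 abs 3.446
[-0.08, 0.35] rot 0.208 abs 3.377
[-0.11, 0.4] rot 0.242 abs 3.308
[-0.15, 0.45] rot 0.277 abs 3.238
[-0.18, 0.5] rot 0.311 abs 3.169
[-0.22, 0.54] rot 0.346 abs 3.1
6.8167 [-7.6  9.7  3.7] 0.040175351830356566 [-0.26  0.44 -0.11  2.1   0.07  0.61  1.85]
```

View pics/c6.png

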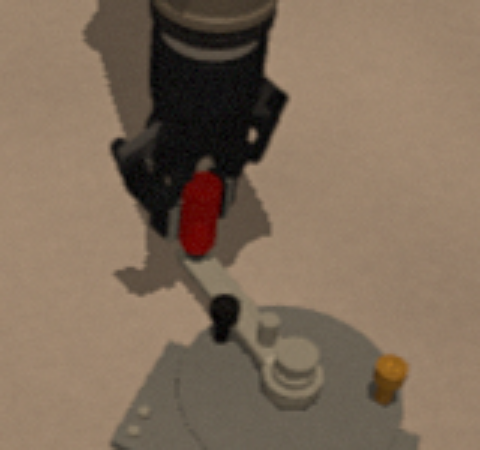

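The arm bears on the black post (223,310 in the crop) and about 12 N resists further motion, so the stop is reached. Now I'll swing back.

Request:
{"api": "drive_tool", "payload": {"rows": [{"offset": [0,0.03,0],"rotation": [0,0,0.017],"claw": 0.47},{"offset": [0,0.06,0],"rotation": [0,0,0.035],"claw": 0.47},{"offset": [-0.005,0.09,0],"rotation": [0,0,0.052],"claw": 0.47},{"offset": [-0.01,0.12,0],"rotation": [0,0,0.069],"claw": 0.47},{"offset": [-0.015,0.15,0],"rotation": [0,0,0.087],"claw": 0.47},{"offset": [-0.02,0.18,0],"rotation": [0,0,0.104],"claw": 0.47},{"offset": [-0.03,0.21,0],"rotation": [0,0,0.121],"claw": 0.47},{"offset": [-0.04,0.24,0],"rotation": [0,0,0.138],"claw": 0.47},{"offset": [-0.05,0.265,0],"rotation": [0,0,0.156],"claw": 0.47},{"offset": [-0.06,0.29,0],"rotation": [0,0,0.173],"claw": 0.47},{"offset": [-0.07,0.32,0],"rotation": [0,0,0.19],"claw": 0.47},{"offset": [-0.08,0.35,0],"rotation": [0,0,0.208],"claw": 0.47},{"offset": [-0.095,0.375,0],"rotation": [0,0,0.225],"claw": 0.47},{"offset": [-0.11,0.4,0],"rotation": [0,0,0.242],"claw": 0.47},{"offset": [-0.13,0.425,0],"rotation": [0,0,0.26],"claw": 0.47},{"offset": [-0.15,0.45,0],"rotation": [0,0,0.277],"claw": 0.47},{"offset": [-0.165,0.475,0],"rotation": [0,0,0.294],"claw": 0.47},{"offset": [-0.18,0.5,0],"rotation": [0,0,0.311],"claw": 0.47},{"offset": [-0.2,0.52,0],"rotation": [0,0,0.329],"claw": 0.47},{"offset": [-0.22,0.54,0],"rotation": [0,0,0.346],"claw": 0.47}]}}

```text
clock: 8.48
tcp_pos: [0.4626, 0.1922, 0.0631]
orientation: [-0.0, -3.141, 0.001]
contact_force: [-0.5, -1.5, -0.1]
grip_width: 0.0403
gripper_force: 0.6
```

```bash
python3 plan.py 2.4 10
```

```text
now [0.4626 0.1922 0.0631] r,th 0.13 3.132050542302401 [-1.     0.     0.001]
[0.01, 0.06] rot 0.037 abs 3.059
[0.01, 0.13] rot 0.073 abs 2.986
[-0.01, 0.19] rot 0.11 abs 2.912
[-0.02, 0.25] rot 0.146 abs 2.839
[-0.04, 0.31] rot 0.183 abs 2.766
[-0.07, 0.37] rot 0.22 abs 2.693
[-0.1, 0.42] rot 0.256 abs 2.62
[-0.13, 0.48] rot 0.293 abs 2.546
[-0.17, 0.53] rot 0.329 abs 2.473
[-0.21, 0.58] rot 0.366 abs 2.4
8.4833 [-0.5 -1.5 -0.1] 0.04032993667770338 [-0.57  0.44  0.06  2.1  -0.05  0.6   1.1 ]
```

Request:
{"api": "drive_tool", "payload": {"rows": [{"offset": [0,0.03,0],"rotation": [0,0,0.018],"claw": 0.47},{"offset": [0.01,0.06,0],"rotation": [0,0,0.037],"claw": 0.47},{"offset": [0.01,0.095,0],"rotation": [0,0,0.055],"claw": 0.47},{"offset": [0.01,0.13,0],"rotation": [0,0,0.073],"claw": 0.47},{"offset": [0,0.16,0],"rotation": [0,0,0.091],"claw": 0.47},{"offset": [-0.01,0.19,0],"rotation": [0,0,0.11],"claw": 0.47},{"offset": [-0.015,0.22,0],"rotation": [0,0,0.128],"claw": 0.47},{"offset": [-0.02,0.25,0],"rotation": [0,0,0.146],"claw": 0.47},{"offset": [-0.03,0.28,0],"rotation": [0,0,0.165],"claw": 0.47},{"offset": [-0.04,0.31,0],"rotation": [0,0,0.183],"claw": 0.47},{"offset": [-0.055,0.34,0],"rotation": [0,0,0.201],"claw": 0.47},{"offset": [-0.07,0.37,0],"rotation": [0,0,0.22],"claw": 0.47},{"offset": [-0.085,0.395,0],"rotation": [0,0,0.238],"claw": 0.47},{"offset": [-0.1,0.42,0],"rotation": [0,0,0.256],"claw": 0.47},{"offset": [-0.115,0.45,0],"rotation": [0,0,0.275],"claw": 0.47},{"offset": [-0.13,0.48,0],"rotation": [0,0,0.293],"claw": 0.47},{"offset": [-0.15,0.505,0],"rotation": [0,0,0.311],"claw": 0.47},{"offset": [-0.17,0.53,0],"rotation": [0,0,0.329],"claw": 0.47},{"offset": [-0.19,0.555,0],"rotation": [0,0,0.348],"claw": 0.47},{"offset": [-0.21,0.58,0],"rotation": [0,0,0.366],"claw": 0.47}]}}

```text
clock: 10.15
tcp_pos: [0.4941, 0.2795, 0.0631]
orientation: [-1.124, -2.933, 0.002]
contact_force: [-1.7, -0.8, 0.9]
grip_width: 0.0401
gripper_force: 0.6
```

```bash
python3 plan.py 1.88 8
```

```text
now [0.4941 0.2795 0.0631] r,th 0.13 2.396580420227973 [-0.744  0.668  0.   ]
[-0.01, 0.06] rot 0.032 abs 2.332
[-0.01, 0.11] rot 0.065 abs 2.267
[-0.02, 0.17] rot 0.097 abs 2.203
[-0.04, 0.22] rot 0.129 abs 2.138
[-0.05, 0.27] rot 0.161 abs 2.074
[-0.07, 0.33] rot 0.194 abs 2.009
[-0.1, 0.38] rot 0.226 abs 1.945
[-0.12, 0.43] rot 0.258 abs 1.88
10.15 [-1.7 -0.8  0.9] 0.04007600533654654 [-0.82  0.53  0.25  1.96 -0.2   0.68  0.4 ]
```

Request:
{"api": "drive_tool", "payload": {"rows": [{"offset": [-0.005,0.03,0],"rotation": [0,0,0.016],"claw": 0.47},{"offset": [-0.01,0.06,0],"rotation": [0,0,0.032],"claw": 0.47},{"offset": [-0.01,0.085,0],"rotation": [0,0,0.048],"claw": 0.47},{"offset": [-0.01,0.11,0],"rotation": [0,0,0.065],"claw": 0.47},{"offset": [-0.015,0.14,0],"rotation": [0,0,0.081],"claw": 0.47},{"offset": [-0.02,0.17,0],"rotation": [0,0,0.097],"claw": 0.47},{"offset": [-0.03,0.195,0],"rotation": [0,0,0.113],"claw": 0.47},{"offset": [-0.04,0.22,0],"rotation": [0,0,0.129],"claw": 0.47},{"offset": [-0.045,0.245,0],"rotation": [0,0,0.145],"claw": 0.47},{"offset": [-0.05,0.27,0],"rotation": [0,0,0.161],"claw": 0.47},{"offset": [-0.06,0.3,0],"rotation": [0,0,0.178],"claw": 0.47},{"offset": [-0.07,0.33,0],"rotation": [0,0,0.194],"claw": 0.47},{"offset": [-0.085,0.355,0],"rotation": [0,0,0.21],"claw": 0.47},{"offset": [-0.1,0.38,0],"rotation": [0,0,0.226],"claw": 0.47},{"offset": [-0.11,0.405,0],"rotation": [0,0,0.242],"claw": 0.47},{"offset": [-0.12,0.43,0],"rotation": [0,0,0.258],"claw": 0.47}]}}

```text
clock: 11.48
tcp_pos: [0.551, 0.3156, 0.0632]
orientation: [1.837, 2.548, -0.001]
contact_force: [-0.4, -1.5, -0.5]
grip_width: 0.0401
gripper_force: 0.5
```

```bash
python3 plan.py 1.76 4
```

```text
now [0.551  0.3156 0.0632] r,th 0.13 1.8742466984692512 [-0.316  0.949 -0.   ]
[-0.0, 0.02] rot 0.014 abs 1.846
[-0.01, 0.05] rot 0.029 abs 1.817
[-0.01, 0.07] rot 0.043 abs 1.789
[-0.01, 0.1] rot 0.057 abs 1.76
11.4833 [-0.4 -1.5 -0.5] 0.040137263577860564 [-0.9   0.64  0.39  1.8  -0.33  0.77 -0.02]
```

Request:
{"api": "drive_tool", "payload": {"rows": [{"offset": [0,0.012,0],"rotation": [0,0,0.007],"claw": 0.47},{"offset": [0,0.025,0],"rotation": [0,0,0.014],"claw": 0.47},{"offset": [-0.005,0.037,0],"rotation": [0,0,0.021],"claw": 0.47},{"offset": [-0.01,0.05,0],"rotation": [0,0,0.029],"claw": 0.47},{"offset": [-0.01,0.05,0],"rotation": [0,0,0.029],"claw": 0.47}]}}

```text
clock: 11.9
tcp_pos: [0.5585, 0.317, 0.0633]
orientation: [1.909, 2.495, 0.001]
contact_force: [0.2, -0.1, -0.5]
grip_width: 0.0405
gripper_force: 0.1
```

Request:
{"api": "drive_tool", "payload": {"rows": [{"offset": [0,0.012,0],"rotation": [0,0,0.007],"claw": 0.47},{"offset": [0,0.025,0],"rotation": [0,0,0.014],"claw": 0.47},{"offset": [-0.003,0.037,0],"rotation": [0,0,0.021],"claw": 0.47},{"offset": [-0.003,0.037,0],"rotation": [0,0,0.021],"claw": 0.47}]}}

```text
clock: 12.23
tcp_pos: [0.5619, 0.3175, 0.0631]
orientation: [-1.959, -2.452, 0.005]
contact_force: [-5.7, -1.5, 4.8]
grip_width: 0.0404
gripper_force: 3.5
```

The brass stop is reached, with force rising at the expected angle. I'll centre the tool, open it and lift.

Request:
{"api": "drive_tool", "payload": {"rows": [{"offset": [0,0.015,0],"rotation": [0,0,0.02],"claw": 0.47},{"offset": [0,-0.005,0],"rotation": [0,0,0.02],"claw": 0.47},{"offset": [0,-0.005,0],"rotation": [0,0,0.02],"claw": 1},{"offset": [0,-0.005,0],"rotation": [0,0,0.02],"claw": 1},{"offset": [0,-0.005,0],"rotation": [0,0,0.02],"claw": 1},{"offset": [0,-0.005,0],"rotation": [0,0,0.02],"claw": 1},{"offset": [0,-0.005,0],"rotation": [0,0,0.02],"claw": 1},{"offset": [0,-0.005,-0.15],"rotation": [0,0,0.02],"claw": 1},{"offset": [0,-0.005,-0.3],"rotation": [0,0,0.02],"claw": 1},{"offset": [0,-0.005,-0.5],"rotation": [0,0,0.02],"claw": 1},{"offset": [0,-0.005,-0.7],"rotation": [0,0,0.02],"claw": 1},{"offset": [0,-0.005,-0.9],"rotation": [0,0,0.02],"claw": 1},{"offset": [0,-0.005,-1],"rotation": [0,0,0.02],"claw": 1},{"offset": [0,-0.005,-1],"rotation": [0,0,0.02],"claw": 1},{"offset": [0,-0.005,-1],"rotation": [0,0,0.02],"claw": 1}]}}

```text
clock: 13.48
tcp_pos: [0.5634, 0.3179, 0.2142]
orientation: [2.008, 2.416, 0.003]
contact_force: [-0.0, -0.3, -0.3]
grip_width: 0.0855
gripper_force: 0.0
```

```bash
python3 - <<'E'
from h import *
o=get_obs();print(o["clock"],o["tcp_pos"],o["contact_force"])
f=grab_frame("scene")
im=f["frame"].astype(int); m=(im[...,0]>100)&(im[...,1]<60)&(im[...,2]<60)
vv,uu=np.nonzero(m); t=np.array([back(f,u,v) for u,v in zip(uu,vv)]); t=t[(t[:,2]>.095)&(t[:,2]<.112)&(t[:,1]<.45)]
g=t.mean(0);print(len(t),g.round(4),np.arctan2(g[1]-.191,g[0]-.59))
cv2.imwrite("pics/c7.png",cv2.resize(cv2.cvtColor(f["frame"],cv2.COLOR_RGB2BGR)[80:300,180:460],None,fx=2.5,fy=2.5))
E
```

```text
13.4833 [0.5634491  0.31794501 0.21420887] [-0.00484375 -0.262113   -0.32310521]
77 [0.5615 0.3141 0.1018] 1.798064738146811
```

View pics/c7.png

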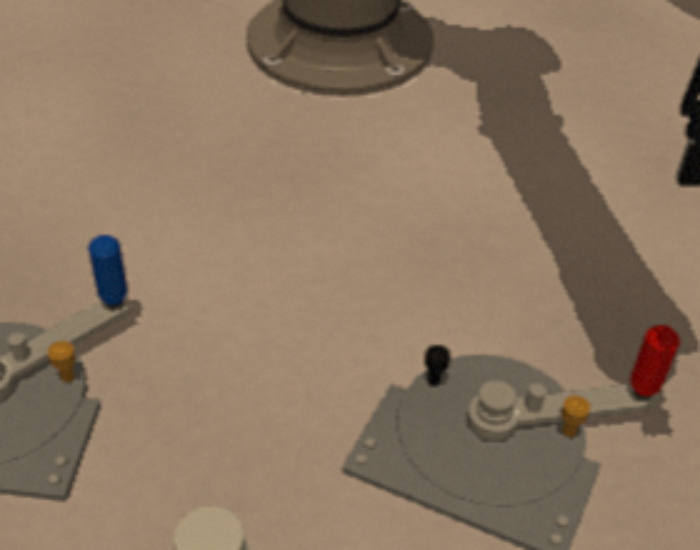

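The red arm (grip at 655,360 in the crop) rests against the brass post (575,412). The gripper is clear and the blue arm hasn't moved.

```bash
python3 -c "from bench import hand_in; print(hand_in())"
```

```text
the job is handed in; nothing more can be done
None
```

I swung the red-gripped bender's arm slowly to the black rubber stop and back, felt no binding, left it resting at the brass stop with the gripper clear and the blue arm not moved, and handed the job in at about 13.5 s; no verdict came back.

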